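# Raise the counterweighted barrier and push the medicine tray home

## Task

Push the tray dock's counterweighted barrier arm up, by its black handle or the bar, past its balance point so that it stays raised by itself. Then push the white tray of bottles along its lane, under the raised barrier, until it is fully home against the end stop. Only push with the fingers: do not grip or lift anything, keep the bottles standing in the tray, leave the other things on the counter where they are, and finish clear of everything.

Things in the scene. Friction and masses are not known exactly. Their poses are not given: they have to be found in the camera images.
- dock: Fixed tray lane, 216 (x) by 466 mm (y -280 to 186), plate 8 thick. Rails 30 high, inner faces x = -94, 94, outer -104, 104. End stop across the +y end: 60 high, inner face y = 178. Hinge post (88 high, 52 along y) at x = 130. Origin: on the counter, mid-lane, below the barrier (which crosses at y = 0). x away from the robot (yaw within 0.2 rad), y along the lane to the end stop.
- barrier (a joint): Barrier angle (rad): 0 down, the bar sloping up 0.4 rad from hinge to handle, blocking the lane; grows as the handle goes up and over; upper stop 1.26, just past upright. Below about 0.51 it falls back, above it swings up by itself (friction blurs this by 0.05; push to 0.7), damped. Takes 1 to 3 N at the handle. Bar 20 wide, 16 deep, 310 mm long; dark counterweight block above the tail.
- handle (a point): Centre of the black round cross handle at the barrier's free (robot) end: 16 mm diameter, 110 long, parallel to dock y, 280 mm from the hinge. Down: 179 mm above the counter at dock x = -128, free space below and in front; a push away from the robot or from below raises it. Its axes turn with the arm: x along the bar to the hinge, y along the handle, z square to both, upward when down.
- hinge (a point): Barrier hinge axis (parallel to dock y), at dock x = 130, y = 0, 70 mm above the counter. The handle swings round it from the robot's side up and over, away from the robot.
- tray: Loose white tray in the lane, square to it within 2 degrees: 170 (x) by 150 mm (y), floor 6, long sides 45 high, end panels at its two y ends 100 high and 5 thick. Origin: centre of underside, 8 mm above the counter. About 0.7 kg loaded, slides with up to 10 N. Starts at dock y = -190 to -150; home, touching the end stop, is y = 103. Push on the outside of the end panel facing dock -y.
- bottle_a: Small amber bottle standing loose in the tray, 42 mm diameter, 85 mm high; origin: centre of its underside.
- bottle_b: Small white jar standing loose in the tray, 42 mm diameter, 85 mm high; origin: centre of its underside.
- bottle_c: Small amber bottle standing loose in the tray, 42 mm diameter, 85 mm high; origin: centre of its underside.
- cup: Bystander: small blue medicine cup on the counter, 44 mm rim diameter, 45 mm high; origin: centre of its underside. Leave it alone.
- syrup: Bystander: tall amber syrup bottle on the counter, 56 mm diameter, 130 mm high; origin: centre of its underside. Leave it alone.
- carton: Bystander: white carton on the counter, 50 x 85 x 75 mm; origin: centre of its underside. Leave it alone.
Not all that is in view belongs to the job. There is more than one size of the tray; the job needs the largest.

How it is judged (in metres and radians):
On the way, in this order (a step that is already met when the one before it is completed fails the run):
1. the barrier arm stays fully raised, with the tray not yet home (value of joint barrier above 1.15 rad and y of tray in the frame of dock below 0 m), for 0.3 s.
2. the tray is home against the end stop, under the still raised barrier (value of joint barrier above 1.15 rad and y of tray in the frame of dock above 0.095 m and z of tray in the frame of dock below 0.02 m), for 0.2 s.
At the end, for the whole second after the job is handed in: The barrier stands raised by itself (joint above 1.15 rad, still), the tray rests flat in the lane within 8 mm of the end stop, and the three bottles stand upright inside it (all of step 2 and velocity of joint barrier between -0.05 and 0.05 rad/s and linear speed of tray below 0.01 m/s and angle between each of bottle_a, bottle_b, bottle_c's own z axis and vertical below 0.25 rad and x of bottle_a in the frame of tray between -0.08 and 0.08 m and y of bottle_a in the frame of tray between -0.07 and 0.07 m and x of bottle_b in the frame of tray between -0.08 and 0.08 m and y of bottle_b in the frame of tray between -0.07 and 0.07 m and x of bottle_c in the frame of tray between -0.08 and 0.08 m and y of bottle_c in the frame of tray between -0.07 and 0.07 m); the robot touches nothing.
It fails at once if the handle or the bar is taken between the fingers ((x of the grasp point in the frame of handle between -0.011 and 0.011 m and y of the grasp point in the frame of handle between -0.055 and 0.055 m and z of the grasp point in the frame of handle between -0.011 and 0.011 m) or (x of the grasp point in the frame of handle between 0 and 0.27 m and y of the grasp point in the frame of handle between -0.012 and 0.012 m and z of the grasp point in the frame of handle between -0.011 and 0.011 m)).
It fails at once if an end panel of the tray is taken between the fingers ((x of the grasp point in the frame of tray between -0.085 and 0.085 m and y of the grasp point in the frame of tray between -0.0775 and -0.0675 m and z of the grasp point in the frame of tray between 0 and 0.1 m) or (x of the grasp point in the frame of tray between -0.085 and 0.085 m and y of the grasp point in the frame of tray between 0.0675 and 0.0775 m and z of the grasp point in the frame of tray between 0 and 0.1 m)).
It fails at once if the tray is lifted or tipped (z of tray in the frame of dock above 0.025 m or angle between tray's own z axis and vertical above 0.15 rad).
It fails at once if a bottle is knocked over or lifted out of the tray (angle between any of bottle_a, bottle_b, bottle_c's own z axis and vertical above 0.5 rad or z of any of bottle_a, bottle_b, bottle_c in the frame of tray above 0.03 m).
It fails at once if a bystander is moved more than 20 mm or knocked over (distance of any of cup, syrup, carton from where it was at the start of the episode above 0.02 m or angle between any of cup, syrup, carton's own z axis and vertical above 0.3 rad).
It also fails if it takes over 58 s, if anything falls off the work surface, if the arm or the gripper's body presses on something with over 40 N, if the wrist force passes 120 N, or if a joint passes its speed limit or range.

## Robot

A 7-joint arm with a two-finger parallel gripper is mounted at the origin on the work surface. World frame = base frame: x ahead of the robot, y to its left, z up, the work surface at z = 0. Lengths are in m, angles in degrees, forces in N, time in s.
With the tool pointing down it reaches from about 0.425 to 0.875 m from the base axis. Payload 4.7 kg.
Tool frame: the origin (TCP) lies between the finger pads; the fingertips stand 19 mm ahead of it and the grasp point (between the pads) is the TCP; x points along the fingers, z is the direction in which the jaws open and shut, and the axes are right-handed (so a half turn about x gives the same grasp; the last joint's range is limited). The gripper opens to 87 mm and grips with 3 to 60 N. Pads are 19 mm wide; open, the fingers measure 117 mm over their backs; the gripper's body (75 mm by 190 mm) begins 51 mm behind the grasp point.
Start: joints at [-70.182, 18.392, -4.016, 83.108, 1.295, 78.541, -3.26], TCP at [0.212, 0.615, 0.242] pointing down, gripper open.
Joint ranges: [-163.93, 163.93], [-17.29, 119.83], [-79.2, 71.16], [3.27, 140.29], [-89.18, 269.18], [5.43, 117.66], [-154.24, 154.24]. Speed limits (degrees/s): [147.25, 147.25, 180, 180, 180, 180, 180].

## Interface

Orientations are given as [roll, pitch, yaw] about the fixed x, y, z axes, in that order (R = Rz(yaw) Ry(pitch) Rx(roll)).
In Python, from cell import monitor, read_camera, camera_model, env, regions_of gives the robot as it stands. The module is installed in compiled form; this text tells all that it offers.
- The arm moves only by the tool step_arm, never from a script. Its argument "deltas" is a list of rows, each a list of 5 numbers: the gripper's target within -1 to 1 (fully open at 1, half-way at 0, shut at -1), then the shift along the tool's x, y, z in m, then the turn about the tool's x in degrees. A call has 1 to 12 rows; each row is the pose to reach, as a shift and turn from the pose commanded when the call began, along the tool's axes at that moment; what a row does not reach only later rows make up. A row lasts 1/8 s, in which the tool goes at most 62.5 mm and 10.7 degrees, less where a joint would pass 70% of its speed; a pose out of reach is approached as far as the arm can. A call with a gripper value outside its range is refused whole. The fingers move at their own pace and stop on an object; "newtons" is the grip in N (left out, the last holds). Time passes only in rows, so rows that repeat a pose let the fingers close. It gives the time, the measured TCP pose, the force and the opening at its end, in the units of the state.
- monitor.get_obs(): the state, without advancing time (a new reading comes with each control period).
- read_camera(name): name is "scene" or "top" or "wrist"; returns (picture, depth): 420x560x3 uint8, red, green, blue; 420x560 float32, m along the optical axis (not along the pixel's ray), 0 where there is no reading.
- camera_model(name): a dict with "fx", "fy", "cx", "cy" (pixels), "k1" (the pictures are not rectified: a ray, as slopes to the right and down, at radius r is drawn at 1 + k1 r^2 times it, then the intrinsics apply), "xyz" and "attitude" of the camera in the world. Camera axes: x right, y down, z forward; pixel columns grow to the right and rows downward; lengths in m; the calibration is good to about 2 mm. A picture is of the moment at which its call begins: read the wrist's pose just before it. camera_model takes no time and is no camera call; for the wrist camera it gives the pose at the moment of the call.
- env.sign_off(): hands the job in, once; it reports no verdict.
Trained networks look in the newest picture that a camera, given by its name, has taken for a name from the list of things; names that differ only in an ending like _2 or _b are one class to them, and where a whole thing is asked for, a point or a joint stands for the part that bears it (a point fixed in the world has none). Each returns a list of dicts, best first, with "p" (0 to 1); they miss things now and then, are a little off and sometimes report something else, mostly with a low value. They report only what shows in the picture. A call takes as long as a camera call. They do not tell look-alikes from the thing itself.
- regions_of(camera, thing): "pixels" (420x560 bool, what is visible of it) and "pixel" ([column, row] in pixels, amid what is visible of it).
The state is a dict: "time_s": time; "qpos": joint angles; "joint_velocities": joint speeds; "effort": joint torques, N m; "tool_pos": TCP position; "tool_rot": TCP orientation; "force": force on the tool from outside, world axes, zero at the start; "wrist_torque": the same for the moment, N m; "grip_width": finger opening in m.
Only numpy, scipy, OpenCV 4.12 (cv2) and the standard library are available. Lean on these libraries where they do the work, as an engineer would, in place of code of your own. Each camera call takes 0.05 s, during which the arm holds its last target. There are 200 camera calls.

## Working session

There is one attempt and no reset: what is moved stays moved. The work goes in short steps, Python scripts to look and compute and a tool call to move; the robot and the scene stay as the last step left them, time stands still between calls to the robot, and variables do not carry over. Pictures are saved under pics/ and viewed, about 8 in all and at most 12, crops included, and the job is handed in when it is done.

Besides the shell and the picture viewer there is one more tool, called by a JSON object that holds its "name" and its "arguments". step_arm: Moves the arm, as the interface text tells. Its arguments: {"type":"object","properties":{"deltas":{"type":"array"},"newtons":{"type":"number"}},"required":["deltas"]}

```bash
mkdir -p pics; cat > h.py <<'E'
import numpy as np,cv2
from scipy.spatial.transform import Rotation as R
from cell import monitor, read_camera, camera_model, env, regions_of
def rot(a): return R.from_euler('xyz',a,degrees=True).as_matrix()
def cloud(name,depth,m=None):
    m=camera_model(name) if m is None else m
    v,u=np.mgrid[0:420,0:560]
    K=np.array([[m['fx'],0,m['cx']],[0,m['fy'],m['cy']],[0,0,1.]])
    p=cv2.undistortPoints(np.stack([u.ravel(),v.ravel()],1).astype(np.float64)[:,None],K,np.array([m['k1'],0,0,0,0.]))[:,0]
    P=np.c_[p,np.ones(len(p))]*depth.reshape(-1,1)
    W=P@rot(m['attitude']).T+np.array(m['xyz'])
    W[depth.ravel()<=0]=np.nan
    return W.reshape(420,560,3)
E
python3 - <<'E'
from h import *
print(monitor.get_obs())
for c in ['scene','top']:
    im,d=read_camera(c); m=camera_model(c); print(c,m)
    cv2.imwrite(f'pics/{c}0.png',im[:,:,::-1]); W=cloud(c,d); np.save(f'{c}0.npy',W)
    for t in ['dock','barrier','handle','tray','bottle_a','bottle_b','cup','syrup','carton']:
        for r in regions_of(c,t)[:4]:
            q=W[r['pixels']]; q=q[~np.isnan(q[:,0])]
            if len(q): print(t,round(r['p'],2),np.round(r['pixel']),len(q),np.round(np.median(q,0),3),np.round(np.percentile(q,2,0),3),np.round(np.percentile(q,98,0),3))
E
```

```text
{'time_s': 0.0, 'qpos': array([-70.18094776,  18.43993313,  -4.01473437,  83.17276382,
         1.29309206,  78.54291002,  -3.26079759]), 'joint_velocities': array([ 0.01871662, -0.05665413,  0.00471226,  0.0740458 ,  0.11680066,
       -0.04152096, -0.00331303]), 'effort': array([ 7.17745752e-04, -4.91285920e+01, -4.03518844e-01, -3.12531281e+01,
       -6.38337526e-02,  4.36959090e-02,  1.94925674e-04]), 'tool_pos': array([0.21161568, 0.61404371, 0.24047021]), 'tool_rot': array([-177.85006993,   89.88944904, -106.86135464]), 'force': array([-0.66273521, -0.12079759, -0.35372972]), 'wrist_torque': array([ 0.02565753, -0.00769495, -0.05229434]), 'grip_width': 0.08658300802723706}
scene {'fx': 485.13826177166044, 'fy': 485.13826177166044, 'cx': 279.85970839152395, 'cy': 210.2020547346214, 'k1': -0.16726690948473388, 'xyz': array([ 1.02055837, -0.41850411,  0.96784331]), 'attitude': array([-142.53841065,    0.38726351,   44.72159464])}
dock 0.81 [334. 243.] 13799 [0.67  0.087 0.011] [ 0.523 -0.187  0.002] [0.822 0.269 0.183]
dock 0.42 [332. 225.] 2299 [0.67  0.084 0.127] [0.515 0.036 0
[... 2677 characters left out ...]
.097] [ 0.634 -0.114  0.026] [ 0.671 -0.077  0.103]
bottle_b 0.64 [332. 195.] 280 [ 0.596 -0.065  0.074] [ 0.582 -0.083  0.039] [ 0.618 -0.049  0.102]
bottle_b 0.6 [328. 152.] 304 [ 0.701 -0.057  0.073] [ 0.689 -0.078  0.028] [ 0.723 -0.041  0.103]
cup 0.84 [433. 289.] 327 [ 0.379 -0.31   0.019] [ 0.361 -0.324  0.001] [ 0.399 -0.283  0.048]
cup 0.49 [352. 171.] 4013 [ 0.658 -0.121  0.017] [ 0.571 -0.17   0.01 ] [ 0.74  -0.021  0.11 ]
syrup 0.8 [131. 251.] 713 [0.466 0.376 0.088] [0.443 0.36  0.   ] [0.501 0.405 0.134]
syrup 0.54 [119. 193.] 1166 [0.602 0.426 0.074] [0.575 0.388 0.01 ] [0.638 0.471 0.08 ]
carton 0.73 [118. 193.] 1236 [0.602 0.427 0.074] [0.574 0.388 0.001] [0.64  0.474 0.08 ]
```

View pics/scene0.png

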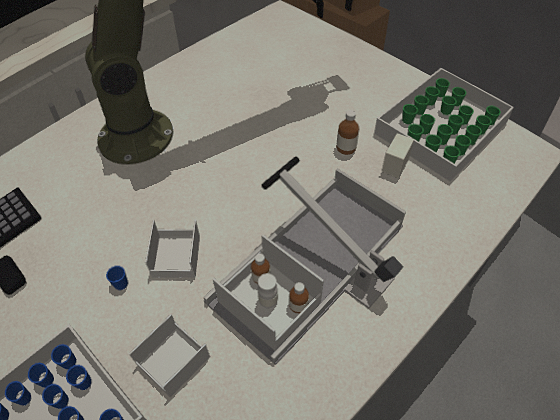

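View pics/top0.png

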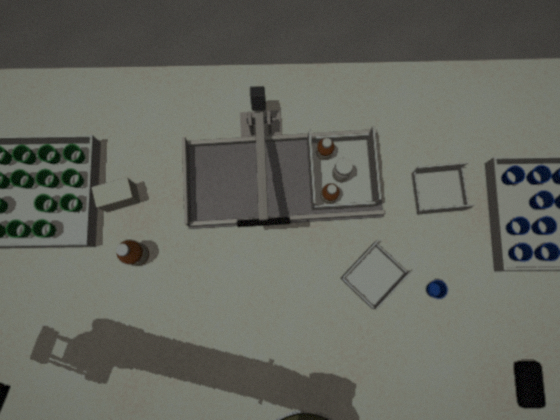

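```bash
python3 - <<'E'
from h import *
for c in ['scene','top']:
    W=np.load(c+'0.npy').reshape(-1,3); W=W[~np.isnan(W[:,0])]
    s=W[(W[:,2]>.11)&(W[:,0]>.45)&(W[:,0]<.9)&(W[:,1]>-.02)&(W[:,1]<.2)]
    h=s[(s[:,2]>.165)&(s[:,0]<.56)]
    b=s[(s[:,2]<.165)]
    print(c,'handle',h.mean(0),np.percentile(h,[2,98],0),len(h))
    hh=h[:,:2]-h[:,:2].mean(0); _,_,v=np.linalg.svd(hh,full_matrices=False);print('handle yaw',v[0],np.degrees(np.arctan2(-v[0][0]*np.sign(v[0][1]),abs(v[0][1]))))
    # end stop top z~.06, rails top z~.03
    e=W[(abs(W[:,2]-.06)<.005)&(W[:,0]>.48)&(W[:,0]<.9)&(W[:,1]>.2)&(W[:,1]<.36)]
    print('stop',len(e),np.percentile(e,[1,50,99],0)); 
    k=np.polyfit(e[:,0],e[:,1],1);print('stop slope deg',np.degrees(np.arctan(k[0])))
    r=W[(abs(W[:,2]-.03)<.004)&(W[:,1]>-.25)&(W[:,1]<.3)&(W[:,0]>.48)&(W[:,0]<.9)]
    for lo,hi in((.5,.6),(.7,.85)):
        q=r[(r[:,0]>lo)&(r[:,0]<hi)]
        for _ in range(6):
            k=np.polyfit(q[:,1],q[:,0],1);res=q[:,0]-np.polyval(k,q[:,1]);q=q[abs(res)<max(.008,1.5*res.std())]
        print('rail',k,len(q),np.degrees(np.arctan(-k[0])),np.percentile(q[:,1],[1,99]))
    t=W[(abs(W[:,2]-.108)<.005)&(W[:,0]>.55)&(W[:,0]<.76)&(W[:,1]>-.21)&(W[:,1]<0)]
    for lo,hi in((-.21,-.14),(-.05,.0)):
        q=t[(t[:,1]>lo)&(t[:,1]<hi)]
        if len(q)>20: print('panel',len(q),np.percentile(q,[1,50,99],0),np.polyfit(q[:,0],q[:,1],1))
E
```

```text
scene handle [0.52947718 0.07714601 0.18224559] [[0.51380983 0.02586506 0.16864552]
 [0.55819064 0.13104828 0.18932926]] 491
handle yaw [ 0.02573746 -0.99966874] 1.4748104461172564
stop 302 [[0.53921554 0.2595279  0.05510387]
 [0.647175   0.2679112  0.06030333]
 [0.74265987 0.27701885 0.06436242]]
stop slope deg 2.571038482132588
rail [-0.04672142  0.55338469] 608 2.674995111206253 [-0.19397651  0.26046099]
rail [-0.04708709  0.75110479] 789 2.6959004097724732 [-0.18415479  0.26686393]
panel 251 [[ 0.58058706 -0.17522575  0.10339735]
 [ 0.6633403  -0.16990056  0.10812278]
 [ 0.74573252 -0.16505311  0.11211833]] [ 0.03941596 -0.19605369]
panel 237 [[ 0.57338862 -0.03200371  0.10311282]
 [ 0.66377012 -0.02650722  0.10796552]
 [ 0.73941792 -0.01941333  0.11208224]] [ 0.05180851 -0.06041204]
top handle [0.52417884 0.08213859 0.18353641] [[0.50952656 0.03031841 0.1715051 ]
 [0.55651201 0.13286183 0.19026686]] 557
handle yaw [ 0.04620669 -0.9989319 ] 2.6483911138718446
stop 313 [[0.53541323 0.26111757 0.05525762]
 [0.63412708 0.2687773  0.05988609]
 [0.73782016 0.27673594 0.06413197]]
stop slope deg 2.6813339131665823
rail [-0.04549216  0.55079183] 607 2.604712848645603 [-0.19067596  0.26148447]
rail [-0.04927441  0.74874057] 611 2.820934072066926 [-0.18229461  0.26774968]
panel 183 [[ 0.57840033 -0.17446773  0.10362381]
 [ 0.65995333 -0.16879997  0.10786556]
 [ 0.74248994 -0.16341632  0.11241874]] [ 0.0431653 -0.1973846]
panel 170 [[ 0.57056969 -0.03022642  0.1033616 ]
 [ 0.65649246 -0.02440563  0.10801734]
 [ 0.73680087 -0.01879216  0.11255015]] [ 0.04439528 -0.05347373]
```

Both views agree. The scene view shows the handle at about (280,172) and the largest tray, with the bottles, in the lane at about (268,290). The top view has the tray at (351,172) and the handle at (263,221). The dock origin is about (0.648, 0.086) with yaw 2.65°, and the tray is at dock y ≈ -0.183.

```bash
cat >> h.py <<'E'
O=np.array([.648,.086,0]);a=np.radians(2.65);D=np.array([[np.cos(a),-np.sin(a),0],[np.sin(a),np.cos(a),0],[0,0,1]])
def d2w(p): return O+D@np.array(p)
def to(p):
    o=monitor.get_obs(); return np.round(rot(o['tool_rot']).T@(d2w(p)-o['tool_pos']),4)
def indock():
    o=monitor.get_obs(); return np.round(D.T@(o['tool_pos']-O),4),np.round(D.T@rot(o['tool_rot']),3)
E
python3 - <<'E'
from h import *
print(indock()); print(to([-.2,0,.25]),to([-.2,0,.18]))
E
```

```text
(array([-0.4113,  0.5482,  0.2416]), array([[ 0.   , -0.929,  0.369],
       [ 0.   ,  0.369,  0.929],
       [-1.   , -0.   ,  0.   ]]))
[-0.0084 -0.3987 -0.4314] [ 0.0616 -0.3987 -0.4314]
```

{"name": "step_arm", "arguments": {"deltas": [[-1,0,-0.033,-0.036,-2],[-1,0,-0.066,-0.072,-4],[-1,0,-0.1,-0.108,-6],[-1,0,-0.133,-0.144,-8],[-1,0,-0.166,-0.18,-10],[-1,0,-0.2,-0.216,-12],[-1,0,-0.233,-0.252,-14],[-1,0,-0.266,-0.288,-16],[-1,0,-0.3,-0.324,-18],[-1,0,-0.333,-0.36,-20],[-1,0,-0.366,-0.396,-21.6],[-1,0,-0.399,-0.431,-21.6]], "newtons": 20}}

```text
time_s: 2.5
tool_pos: [0.4491, 0.0756, 0.2419]
tool_rot: [-53.1, 89.9, 39.5]
force: [1.5, 0.7, -0.6]
grip_width: 0.0005
```

```bash
python3 - <<'E'
from h import *
print(indock()); print(to([-.17,0,.178]))
E
```

```text
(array([-0.1991, -0.0012,  0.2419]), array([[ 0.001, -1.   ,  0.001],
       [ 0.001,  0.001,  1.   ],
       [-1.   , -0.001,  0.001]]))
[ 0.064  -0.0291  0.0012]
```

{"name": "step_arm", "arguments": {"deltas": [[-1,0.04,0,0.001,0],[-1,0.064,-0.015,0.001,0],[-1,0.064,-0.03,0.001,0],[-1,0.064,-0.045,0.001,0],[-1,0.064,-0.054,0.001,0],[-1,0.051,-0.063,0.001,0],[-1,0.039,-0.07,0.001,0],[-1,0.027,-0.078,0.001,0],[-1,0.015,-0.085,0.001,0],[-1,0.003,-0.094,0.001,0],[-1,-0.008,-0.102,0.001,0]]}}

```text
time_s: 3.88
tool_pos: [0.5435, 0.0828, 0.252]
tool_rot: [84.4, 89.0, 177.0]
force: [-26.6, -2.1, 20.7]
grip_width: 0.0005
```

```bash
python3 - <<'E'
from h import *
print(indock()[0]); 
im,d=read_camera('scene'); cv2.imwrite('pics/s1.png',im[100:320,200:460,::-1].repeat(2,0).repeat(2,1)); 
W=cloud('scene',d)
for r in regions_of('scene','handle')[:2]:
    q=W[r['pixels']]; q=q[~np.isnan(q[:,0])]; q=(q-O)@D; print(r['p'],np.percentile(q,[2,50,98],0))
E
```

```text
[-0.1045  0.0016  0.252 ]
0.95 [[-0.22171884 -0.04494948  0.00091622]
 [ 0.03088091 -0.00299252  0.1447907 ]
 [ 0.20012377  0.14521539  0.2591722 ]]
```

View pics/s1.png

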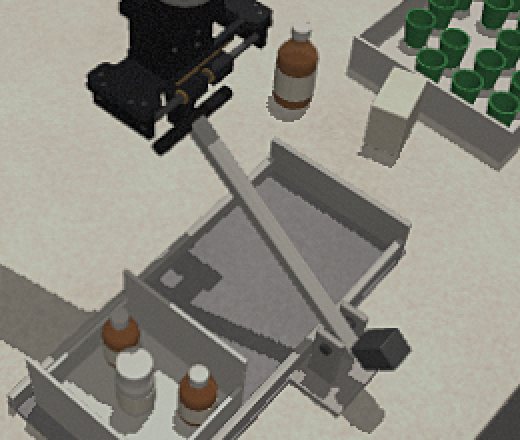

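The handle is up about 0.25 rad, at about (190,120) in the crop, with the finger behind it. The force is mostly radial, so I lead less in x and follow the arc.

{"name": "step_arm", "arguments": {"deltas": [[-1,-0.007,0.003,0,0],[-1,-0.014,-0.003,0,0],[-1,-0.021,-0.009,0,0],[-1,-0.03,-0.018,0,0],[-1,-0.039,-0.028,0,0],[-1,-0.048,-0.039,0,0]]}}

```text
time_s: 4.72
tool_pos: [0.5906, 0.0846, 0.2982]
tool_rot: [-103.5, 89.9, -11.0]
force: [-1.1, 0.6, -0.2]
grip_width: 0.0005
```

```bash
cat >> h.py <<'E'
def bar():
    im,d=read_camera('scene'); W=cloud('scene',d)
    r=regions_of('scene','barrier')
    for r in r[:1]:
        q=W[r['pixels']]; q=q[~np.isnan(q[:,0])]; q=(q-O)@D
        s=q[(abs(q[:,1])<.02)&(q[:,2]>.1)&(q[:,2]<.4)&(q[:,0]<.135)|((abs(q[:,1])<.02)&(q[:,2]>.16))]
        c=s.mean(0); v=np.linalg.svd((s-c)[:,[0,2]],full_matrices=False)[2][0]
        v=v*np.sign(v[1]); print('p',r['p'],len(s),'barrier angle',np.arctan2(v[1],-v[0])-.4)
    return im
E
python3 - <<'E'
from h import *
print(indock()[0]); im=bar(); cv2.imwrite('pics/s2.png',im[:,:,::-1])
E
```

```text
[-0.0574  0.0012  0.2982]
p 0.56 1396 barrier angle 0.5314946001787058
```

{"name": "step_arm", "arguments": {"deltas": [[-1,-0.005,-0.01,0,0],[-1,-0.011,-0.02,0,0],[-1,-0.016,-0.032,0,0],[-1,-0.021,-0.044,0,0],[-1,-0.025,-0.056,0,0],[-1,-0.028,-0.062,0,0]]}}

```text
time_s: 5.58
tool_pos: [0.6522, 0.0873, 0.3255]
tool_rot: [-170.1, 90.0, -77.5]
force: [-0.1, 0.2, -1.0]
grip_width: 0.0004
```

```bash
python3 - <<'E'
from h import *
print(indock()[0]); im=bar(); cv2.imwrite('pics/s3.png',im[:,:,::-1])
E
```

```text
[0.0042 0.0011 0.3255]
p 0.59 1332 barrier angle 0.837127399852775
```

View pics/s3.png

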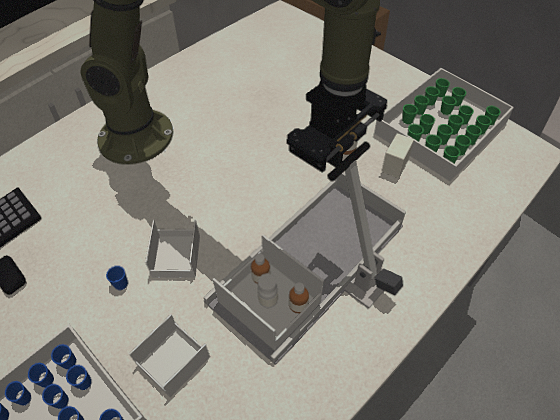

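The barrier is at 0.84 rad, with the bar near upright at (357,215), and it is swinging up without contact. I back off, then go behind the tray, turning and opening on the way.

{"name": "step_arm", "arguments": {"deltas": [[-1,0,0.04,0,0],[-1,0,0.08,0,0],[-1,0,0.1,-0.035,10],[-1,0,0.1,-0.07,20],[-1,0,0.095,-0.105,30],[-1,0,0.085,-0.14,40],[-1,0,0.075,-0.175,50],[-1,0,0.065,-0.21,60],[-1,0,0.055,-0.245,70],[1,0,0.045,-0.28,80],[1,0,0.035,-0.315,90],[1,0,0.02,-0.345,90]]}}

```text
time_s: 7.18
tool_pos: [0.6468, -0.2595, 0.3257]
tool_rot: [129.2, 90.0, 131.7]
force: [0.1, 0.5, 0.4]
grip_width: 0.0225
```

```bash
python3 - <<'E'
from h import *
print(indock(),monitor.get_obs()['qpos'][-1]); im=bar(); print(to([-.008,-.33,.07]))
cv2.imwrite('pics/s4.png',im[:,:,::-1])
im,d=read_camera('top');W=(cloud('top',d).reshape(-1,3)-O)@D
for lo,hi in((-.28,-.24),(-.14,-.08)):
  q=W[(abs(W[:,2]-.108)<.004)&(abs(W[:,0])<.095)&(W[:,1]>lo)&(W[:,1]<hi)]
  if len(q)>9: print(len(q),np.percentile(q,[2,50,98],0))
E
```

```text
(array([-0.0171, -0.3451,  0.3257]), array([[-0.   ,  0.003,  1.   ],
       [ 0.   ,  1.   , -0.003],
       [-1.   ,  0.   , -0.   ]])) 35.43369251351911
p 0.57 733 barrier angle 1.2726835591120018
[0.2544 0.0183 0.0102]
177 [[-0.08085126 -0.25805389  0.10410751]
 [-0.00150852 -0.25520322  0.10821471]
 [ 0.08116652 -0.25244337  0.1114854 ]]
167 [[-0.08240078 -0.11315679  0.10454014]
 [-0.00069572 -0.11058625  0.10837404]
 [ 0.08261821 -0.10820461  0.11173741]]
```

View pics/s4.png

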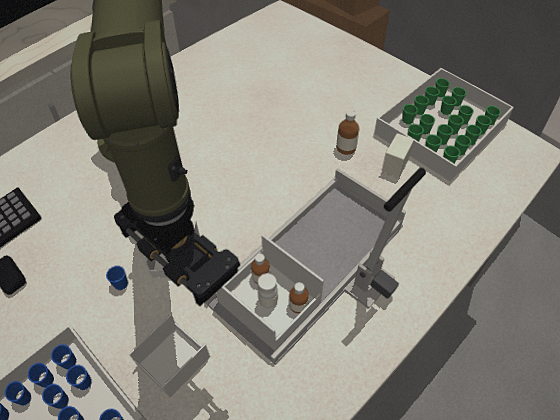

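The barrier is up at the stop (1.27 rad, handle at about (405,190)) and the tray is untouched. A small tray stands close behind the lane, so I come down between it and the tray at dock y = -0.31.

{"name": "step_arm", "arguments": {"deltas": [[1,0.04,0.035,0.008,0],[1,0.09,0.035,0.008,0],[1,0.14,0.035,0.008,0],[1,0.19,0.035,0.008,0],[1,0.23,0.035,0.008,0],[1,0.257,0.035,0.008,0],[1,0.257,0.045,0.008,0],[1,0.257,0.055,0.008,0],[1,0.257,0.065,0.008,0]]}}

```text
time_s: 8.45
tool_pos: [0.6533, -0.1916, 0.0706]
tool_rot: [2.5, 89.8, 5.2]
force: [0.1, 0.8, -0.3]
grip_width: 0.0869
```

```bash
python3 - <<'E'
from h import *
print(indock()); o=monitor.get_obs(); print(o['force'],o['grip_width'])
E
```

```text
(array([-0.0076, -0.2775,  0.0706]), array([[ 0.003, -0.   ,  1.   ],
       [ 0.   ,  1.   ,  0.   ],
       [-1.   ,  0.   ,  0.003]]))
[ 0.08724823  0.76125876 -0.26985765] 0.08694849561313095
```

{"name": "step_arm", "arguments": {"deltas": [[1,0,0.003,0,0],[1,0,0.006,0,0],[1,0,0.01,0,0],[1,0,0.015,0,0],[1,0,0.021,0,0],[1,0,0.028,0,0],[1,0,0.036,0,0],[1,0,0.044,0,0],[1,0,0.052,0,0],[1,0,0.059,0,0],[1,0,0.065,0,0],[1,0,0.07,0,0]]}}

```text
time_s: 9.95
tool_pos: [0.6491, -0.1229, 0.069]
tool_rot: [-37.1, 90.0, -34.5]
force: [0.5, -5.9, 3.0]
grip_width: 0.087
```

```bash
cat >> h.py <<'E'
def tray(n):
    im,d=read_camera('scene');cv2.imwrite(n,im[:,:,::-1]);C=(cloud('scene',d)-O)@D
    W=C.reshape(-1,3)
    q=W[(abs(W[:,2]-.108)<.004)&(abs(W[:,0])<.09)&(W[:,1]>-.3)&(W[:,1]<.18)]
    h,e=np.histogram(q[:,1],np.arange(-.3,.19,.01)); print({round(x,2):int(c) for x,c in zip(e,h) if c>15})
    for r in regions_of('scene','bottle_a')[:4]:
        b=C[r['pixels']];b=b[~np.isnan(b[:,0])];print(round(r['p'],2),np.round(np.percentile(b,[2,50,98],0),3).tolist())
E
python3 - <<'E'
from h import *
print(indock()[0],monitor.get_obs()['force']); tray('pics/s5.png')
E
```

```text
[-0.0086 -0.2088  0.069 ] [ 0.46479741 -5.90745182  3.00316354]
{np.float64(-0.2): 63, np.float64(-0.06): 129, np.float64(-0.05): 82}
0.59 [[-0.014, -0.141, 0.059], [0.006, -0.128, 0.097], [0.02, -0.109, 0.102]]
0.57 [[-0.057, -0.112, 0.026], [-0.043, -0.098, 0.074], [-0.031, -0.078, 0.101]]
0.53 [[-0.304, -0.397, 0.003], [-0.289, -0.377, 0.03], [-0.264, -0.358, 0.048]]
```

View pics/s5.png

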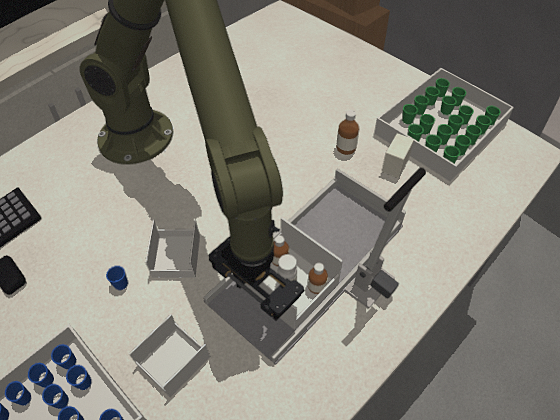

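The tray slides upright at about 6 N with the bottles standing at (281,250), (288,267) and (317,277). I continue the push.

{"name": "step_arm", "arguments": {"deltas": [[1,0,0.004,0,0],[1,0,0.01,0,0],[1,0,0.018,0,0],[1,0,0.028,0,0],[1,0,0.039,0,0],[1,0,0.05,0,0],[1,0,0.061,0,0],[1,0,0.072,0,0],[1,0,0.083,0,0],[1,0,0.093,0,0],[1,0,0.102,0,0],[1,0,0.11,0,0]]}}

```text
time_s: 11.55
tool_pos: [0.6438, -0.0134, 0.0687]
tool_rot: [-95.7, 90.0, -93.1]
force: [0.6, -5.1, 1.9]
grip_width: 0.0873
```

{"name": "step_arm", "arguments": {"deltas": [[1,0,0.008,0,0],[1,0,0.017,0,0],[1,0,0.027,0,0],[1,0,0.037,0,0],[1,0,0.047,0,0],[1,0,0.056,0,0],[1,0,0.065,0,0],[1,0,0.073,0,0],[1,0,0.08,0,0],[1,0,0.086,0,0],[1,0,0.091,0,0],[1,0,0.095,0,0]]}}

```text
time_s: 13.05
tool_pos: [0.6393, 0.0812, 0.0687]
tool_rot: [-127.1, 89.9, -124.6]
force: [-0.0, -5.1, 3.8]
grip_width: 0.087
```

```bash
python3 - <<'E'
from h import *
print(indock()[0],monitor.get_obs()['force']); tray('pics/s6.png');bar()
E
```

```text
[-0.0089 -0.0044  0.0687] [-0.01790358 -5.0816813   3.82366522]
{np.float64(0.15): 136}
0.58 [[0.037, 0.095, 0.022], [0.065, 0.108, 0.069], [0.079, 0.154, 0.102]]
0.57 [[-0.016, 0.06, 0.033], [0.001, 0.078, 0.099], [0.019, 0.099, 0.102]]
p 0.77 709 barrier angle 1.2781283183090641
```

View pics/s6.png

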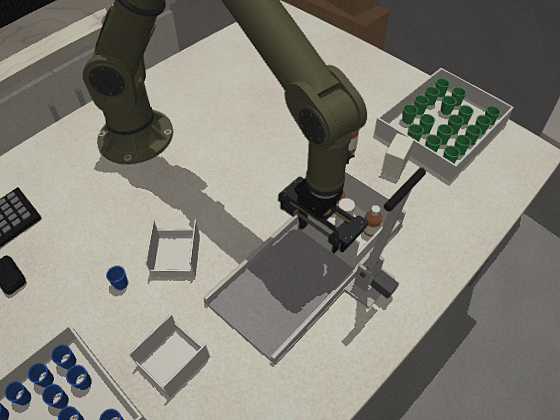

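The tray is under the raised bar with about 20 mm left, so I finish slowly.

{"name": "step_arm", "arguments": {"deltas": [[1,0,0.003,0,0],[1,0,0.006,0,0],[1,0,0.009,0,0],[1,0,0.012,0,0],[1,0,0.015,0,0],[1,0,0.018,0,0],[1,0,0.02,0,0],[1,0,0.022,0,0],[1,0,0.023,0,0],[1,0,0.023,0,0]]}}

```text
time_s: 14.5
tool_pos: [0.6384, 0.1027, 0.0685]
tool_rot: [-102.2, 89.9, -99.6]
force: [0.0, -7.7, 2.1]
grip_width: 0.0871
```

{"name": "step_arm", "arguments": {"deltas": [[1,0,0.001,0,0],[1,0,0.002,0,0],[1,0,0.003,0,0],[1,0,0.004,0,0],[1,0,0.004,0,0]]}}

```text
time_s: 15.12
tool_pos: [0.6384, 0.1026, 0.0686]
tool_rot: [-94.1, 89.6, -91.6]
force: [1.7, -13.7, 2.3]
grip_width: 0.087
```

```bash
python3 - <<'E'
from h import *
print(indock()[0],monitor.get_obs()['force']); tray('pics/s7.png')
E
```

```text
[-0.0088  0.0171  0.0686] [  1.74743055 -13.69557266   2.32351465]
{np.float64(0.17): 128}
0.67 [[0.045, -0.007, 0.019], [0.065, 0.127, 0.07], [0.139, 0.144, 0.241]]
0.56 [[-0.013, 0.081, 0.042], [0.001, 0.1, 0.099], [0.019, 0.12, 0.102]]
```

The force rises with no further motion, so the tray is home. I back out along the lane, then go up.

{"name": "step_arm", "arguments": {"deltas": [[1,0,-0.01,0,0],[1,0,-0.03,0,0],[1,0,-0.07,0,0],[1,0,-0.11,0,0],[1,0,-0.15,0,0],[1,-0.02,-0.19,0,0],[1,-0.06,-0.23,0,0],[1,-0.11,-0.25,0,0],[1,-0.16,-0.26,0,0],[1,-0.2,-0.26,0,0],[1,-0.2,-0.26,0,0],[1,-0.2,-0.26,0,0]]}}

```text
time_s: 16.73
tool_pos: [0.6497, -0.1505, 0.2676]
tool_rot: [125.8, 89.9, 128.4]
force: [0.0, 0.8, -0.1]
grip_width: 0.0874
```

```bash
python3 - <<'E'
from h import *
print(indock()[0],monitor.get_obs()['force']); tray('pics/s8.png');bar()
im,d=read_camera('top');C=(cloud('top',d)-O)@D;W=C.reshape(-1,3)
q=W[(abs(W[:,2]-.108)<.004)&(abs(W[:,0])<.09)&(W[:,1]>-.0)&(W[:,1]<.2)]
for lo,hi in((0,.08),(.14,.2)):
  s=q[(q[:,1]>lo)&(q[:,1]<hi)];print(len(s),np.percentile(s,[2,50,98],0) if len(s) else'')
for t in['cup','syrup','carton']:
  r=regions_of('top',t)
  if r: b=C[r[0]['pixels']];print(t,r[0]['pixel'],np.nanmedian(b@D.T+O,0))
E
```

```text
[-0.0092 -0.2363  0.2676] [ 0.02104209  0.75912461 -0.07666597]
{np.float64(0.02): 101, np.float64(0.03): 102, np.float64(0.17): 169}
0.92 [[-0.015, 0.081, 0.024], [0.008, 0.092, 0.075], [0.022, 0.118, 0.103]]
0.92 [[0.042, 0.117, 0.02], [0.063, 0.126, 0.067], [0.079, 0.144, 0.101]]
0.64 [[-0.062, 0.113, 0.024], [-0.046, 0.122, 0.072], [-0.034, 0.141, 0.102]]
p 0.6 754 barrier angle 1.2769202186492605
158 [[-0.08012568  0.02969528  0.10444462]
 [-0.00080967  0.03215651  0.10794093]
 [ 0.08236306  0.03462272  0.11161416]]
174 [[-0.08052577  0.17387239  0.1043801 ]
 [-0.00125992  0.1767815   0.10778368]
 [ 0.08139511  0.1796081   0.11163045]]
cup [434.9, 288.1] [ 0.37940214 -0.309938    0.02108575]
syrup [130.7, 251.5] [0.46628645 0.37593196 0.08819896]
carton [118.6, 193.9] [0.60134728 0.42593057 0.073719  ]
```

View pics/s8.png

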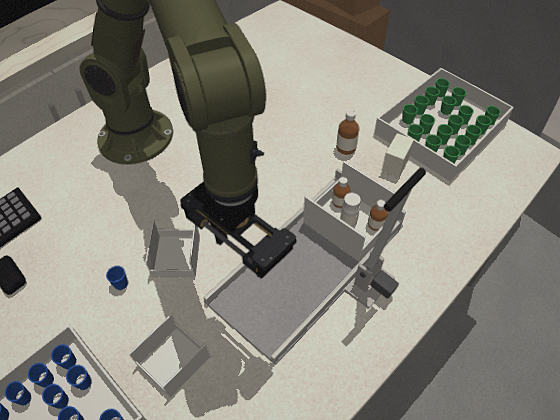

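The tray is home (centre at dock y ≈ 0.104). The bottles stand, the barrier is at its stop, the bystanders are unmoved and the arm is clear.

```bash
python3 -c "
from h import *
print(env.sign_off())"
```

```text
the job is handed in; nothing more can be done
None
```

I pushed the barrier up past its balance point with the closed fingers, and it swung to its upper stop by itself. I then pushed the tray under it with the open fingers until it met the end stop, backed out, and handed the job in at about 17 s; no verdict is reported.

**Last checks:**
- **Barrier:** it measured 1.28 rad. That is slightly over the 1.26 rad stop, which I put down to measurement error.
- **Tray:** its centre is at dock y ≈ 0.104 m, where home is 0.103. At the end stop the push force rose to 14 N with no further motion.
- **Bottles:** all three stand upright in the tray.
- **Other things:** cup, syrup and carton are within about 1 mm of where they started.
- **Arm:** it is clear of everything, with the measured force under 1 N.

**Disagreement on the way:** partway through the barrier push, the force reached about 34 N. I was pressing the finger too far towards the hinge, so I corrected the path, and the force was about 1 N at the end of the next move.

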